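# Run a packed carton into the closing bay and tuck its lid

## Task

Push the open carton along the roller track into the bay until it is fully home against the end stop, with its lid still open. Then swing the lid over and press its front edge down until the tab snaps in behind the carton's front rim, so that the lid stays shut by itself with the carton still home in the bay. Keep the carton upright on the rollers and leave the other things on the cabinet alone.

Things in the scene. Friction and masses are not known exactly. Their poses are not given: they have to be found in the camera images.
- roller_track: Fixed metal track, 415 mm long (its y), 163 wide (its x, away from the robot), 11 free rollers across it, tops at z = 34 mm. Origin on the cabinet top under its middle. The bay is the 160 mm at the -y end: dark cheeks (top z = 84) and an upright end stop (top z = 88, inner face at y = -200). Low guides (top z = 53) elsewhere. Channel 137 mm wide.
- stop_face (a point): Centre of the end stop's inner face, at track (0, -200, 60) mm; axes as the track's. The carton is home when its leading end touches this face.
- carton: Loose open cardboard carton on the rollers, 130 (its x) x 150 (y, along the track) x 84 mm high when shut, 0.7 kg. Origin: centre of its underside; x away from the robot, -y to the stop. Wall tops at 76 mm. The front (-x, near) wall ends in a rolled rim, a round bead 10 mm thick centred at x = -61, z = 71.5 mm. Lid hinged along the far (+x) top edge.
- carton_lead (a point): Middle of the carton's leading end face (carton (0, -75, 26) mm), which is to meet the stop face.
- carton_trail (a point): Middle of the carton's trailing end face (carton (0, 75, 50) mm), where it can be pushed towards the stop.
- carton_lid (a joint): Angle of the lid: 0 shut flat, about 1.57 upright, stands open at about 1.6 to 1.9. Light fold stiffness springs it open again (about 1 N at the front edge) until the tab has snapped in. Its stop is at -0.025; snapped in it rests at about 0.0 to 0.03.
- lid_hinge (a point): Middle of the lid's hinge line (carton (65, 0, 80) mm); the line runs along the carton's y.
- lid_edge (a point): Middle of the lid's free edge, on its outer face: 128 mm from the hinge line. The lid is a panel 128 by 150 mm, 4 mm thick, its inner face in the plane of the hinge line.
- tab_bead (a point): Centre of the 6 mm bead at the end of the tab, a sprung flap 90 mm wide, 20 mm deep on the lid's inner face, 119 mm from the hinge. It must be pressed past the rolled rim with about 5 to 10 N on the lid over the tab; shut, it lies at carton x = -55, z = 64 mm, inside and below the rim's bulge.
- small_carton: Bystander: loose closed carton 84 x 106 x 52 mm behind the track on the left. Origin under its centre.
- flanged_arbor: Bystander: loose steel arbor with a round foot, 68 mm across, 88 mm high, behind the track on the right. Origin under its centre.
- lidded_pot: Bystander: loose yellowish pot with lid, 82 mm across, 97 mm high, on the left. Origin under its centre.

How it is judged:
By the outcome, as a careful person would: the job done as asked, in the order asked, and still so for the second after the job is handed in, with the robot touching nothing.
It also fails if it takes over 58 s, if anything falls off the work surface, if the arm or the gripper's body presses on something with over 40 N, if the wrist force passes 120 N, or if a joint passes its speed limit or range.

## Robot

A 6-joint arm with a two-finger parallel gripper is mounted at the origin on a cart in front of the work surface, level with it; the furniture and walls round the work are solid. World frame = base frame: x ahead of the robot, y to its left, z up, the work surface at z = 0. Lengths are in m, angles in degrees, forces in N, time in s.
With the tool pointing down it reaches from about 0.4 to 0.825 m from the base axis. Payload 7 kg.
Tool frame: the origin (TCP) lies midway between the tips of the shut fingers; the grasp point (between the pads) lies 19 mm behind it; z points along the fingers, y is the line along which they close (so a half turn about z gives the same grasp; the last joint's range is limited). The gripper opens to 88 mm and grips with 3 to 60 N. Pads are 19 mm wide; open, the fingers measure 130 mm over their backs; the gripper's body (78 mm by 193 mm) begins 47 mm behind the grasp point.
Start: joints at [-53.451, 20.546, 0.682, 0, -70.136, -16.507], TCP at [0.231, -0.634, 0.227] pointing down, gripper open.
Joint ranges: [-176.03, 176.03], [-82.01, 121.73], [-58.28, 71.71], [-173.87, 95.51], [-174.79, -0.11], [-173.66, 173.66]. Speed limits (degrees/s): [136.94, 136.94, 172.46, 180, 180, 180].

## Interface

Orientations are given as a 3x3 rotation matrix whose columns are the frame's x, y, z axes.
In Python, from rig import robot gives the robot as it stands. Calls block until the motion is done:
- robot.goto(position, orientation): joint-space move of the TCP to a pose.
- robot.servo_line(position, ori=None, speed=0.15): straight line of the TCP; ori=None keeps the orientation; speed is the mean speed in m/s.
- robot.movej(angles): joint-space move.
- robot.move_gripper(opening): opening from 0.0 (shut) to 1.0 (fully open); the grip force is fixed at half the most; returns when the fingers have stopped.
- robot.dwell(seconds).
- robot.ik(position, orientation): joint angles nearest the present ones, or None.
- robot.grab_frame(name): name is "scene" or "top" or "wrist"; returns (picture, depth): 400x640x3 uint8, red, green, blue; 400x640 float32, m along the optical axis (not along the pixel's ray), 0 where there is no reading.
- robot.camera_info(name): a dict with "vfov" (degrees; the focal length in pixels is half the picture's height over the tangent of half this angle, whatever the lens; pixels are square), "cx", "cy" (the principal point, pixels), "view" (4x4, takes a point from world to camera coordinates); the wrist camera has in their place "T_tool_cam" (4x4, takes a point from camera to tool coordinates, whose origin is the TCP and whose axes are the flange's). Camera axes: x right, y down, z forward; pixel columns grow to the right and rows downward; lengths in m; the calibration is good to about 2 mm. A picture is of the moment at which its call begins: read the wrist's pose just before it. camera_info takes no time and is no camera call.
A pose or a line that the arm cannot do raises robot.Unreachable and nothing moves.
- robot.job_done(): hands the job in; it is judged then, once.
Readings, each from a call of its own:
- robot.read_t(): time.
- robot.read_qpos(): joint angles.
- robot.read_qvel(): joint speeds.
- robot.read_effort(): joint torques, N m.
- robot.read_position(): TCP position.
- robot.read_tcp_rot(): TCP orientation.
- robot.read_force(): force on the tool from outside, world axes, zero at the start.
- robot.read_ft_torque(): the same for the moment, N m.
- robot.read_grip_width(): opening from 0.0 (shut) to 1.0 (fully open).
- robot.read_finger_force(): force on a finger pad.
Only numpy, scipy, OpenCV 4.12 (cv2) and the standard library are available. Lean on these libraries where they do the work, as an engineer would, in place of code of your own. Each camera call takes 0.05 s, during which the arm holds its last target. There are 200 camera calls.

## Working session

There is one attempt and no reset: what is moved stays moved. The work goes in short steps, each a Python script; the robot and the scene stay as the last script left them, time stands still between calls to the robot, and variables do not carry over. Pictures are saved under pics/ and viewed, at most 10 in all, crops included, and the job is handed in when it is done.

```bash
ls; mkdir -p pics; cat > h.py <<'E'
import numpy as np, cv2
from rig import robot
def cam(n):
    c=robot.camera_info(n); f=200/np.tan(np.radians(c['vfov'])/2); return c,f
def cloud(n,d):
    c,f=cam(n); v,u=np.mgrid[0:400,0:640]
    P=np.stack([(u-c['cx'])/f*d,(v-c['cy'])/f*d,d],-1)
    T=np.linalg.inv(np.array(c['view']))
    return P@T[:3,:3].T+T[:3,3]
E
python3 - <<'E'
from h import *
for n in ['scene','top']:
    p,d=robot.grab_frame(n); cv2.imwrite(f'pics/{n}.png',p[:,:,::-1]); np.save(n+'.npy',cloud(n,d)); np.save(n+'_d.npy',d)
    print(n,robot.camera_info(n))
print(robot.read_t(),robot.read_force(),robot.read_tcp_rot())
E
```

```text
pics
scene {'vfov': 52.14295671423608, 'cx': 317.6437021813179, 'cy': 204.94305796364702, 'view': array([[-0.79922796, -0.60088061,  0.01331013,  0.51069316],
       [-0.34036023,  0.4342368 , -0.83402237,  0.27172604],
       [ 0.49536812, -0.67110424, -0.55157005,  0.93835588],
       [ 0.        ,  0.        ,  0.        ,  1.        ]])}
top {'vfov': 56.317941250343246, 'cx': 331.1388094861017, 'cy': 198.28153598328464, 'view': array([[-3.58928404e-04, -9.99987787e-01, -4.92923494e-03,
         7.93697373e-02],
       [-9.87992408e-01,  1.11619108e-03, -1.54498399e-01,
         6.05948031e-01],
       [ 1.54502015e-01,  4.81459283e-03, -9.87980742e-01,
         1.05597112e+00],
       [ 0.00000000e+00,  0.00000000e+00,  0.00000000e+00,
         1.00000000e+00]])}
0.1 [-0.42797621 -0.69166951  0.43904255] [[-9.39485804e-01 -3.42587144e-01 -6.87176412e-04]
 [-3.42587791e-01  9.39484793e-01  1.38892365e-03]
 [ 1.69764403e-04  1.54029230e-03 -9.99998799e-01]]
```

View pics/scene.png

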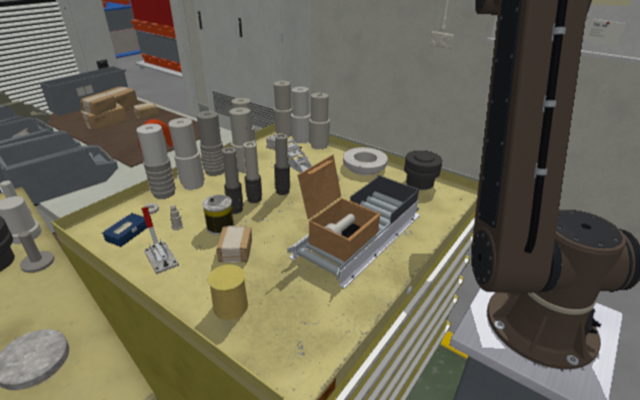

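View pics/top.png

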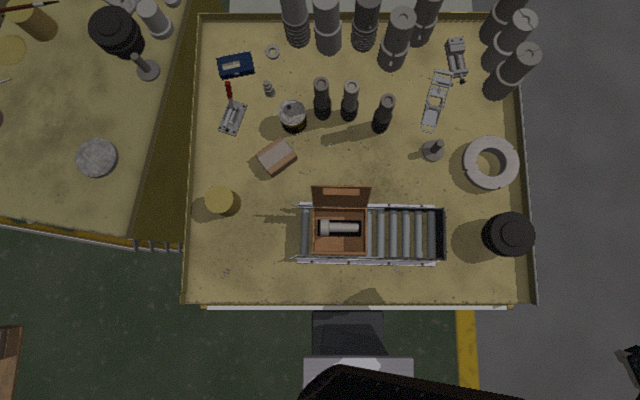

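The scene view shows the carton with its lid up, left of the dark bay. In the top view the carton is at about (340,230), the end stop at about (443,233), and the lid leans back at about (341,197). Next I'll measure from the clouds and an enlarged crop.

```bash
python3 - <<'E'
from h import *
p=cv2.imread('pics/top.png')[165:285,275:475]
cv2.imwrite('pics/topc.png',cv2.resize(p,None,fx=4,fy=4,interpolation=cv2.INTER_CUBIC))
p=cv2.imread('pics/scene.png')[145:295,270:430]
cv2.imwrite('pics/scenec.png',cv2.resize(p,None,fx=4,fy=4,interpolation=cv2.INTER_CUBIC))
P=np.load('top.npy')
for v in (190,200,206,209,212,216,222,230,240,250,254,257,260,264): 
    print(v,[tuple((P[v,u]*1000).round().astype(int)) for u in (305,325,341,356,370,400,430,436,442,446)])
E
```

```text
190 [(np.int64(639), np.int64(160), np.int64(0)), (np.int64(598), np.int64(93), np.int64(233)), (np.int64(598), np.int64(54), np.int64(228)), (np.int64(598), np.int64(17), np.int64(232)), (np.int64(600), np.int64(-19), np.int64(221)), (np.int64(639), np.int64(-134), np.int64(0)), (np.int64(639), np.int64(-226), np.int64(1)), (np.int64(639), np.int64(-244), np.int64(2)), (np.int64(639), np.int64(-264), np.int64(-1)), (np.int64(639), np.int64(-275), np.int64(2))]
200 [(np.int64(608), np.int64(160), np.int64(-2)), (np.int64(584), np.int64(95), np.int64(156)), (np.int64(584), np.int64(52), np.int64(158)), (np.int64(583), np.int64(13), np.int64(162)), (np.int64(608), np.int64(-40), np.int64(0)), (np.int64(609), np.int64(-133), np.int64(-5)), (np.int64(608), np.int64(-225), np.int64(-2)), (np.int64(608), np.int64(-243), np.int64(1)), (np.int64(608), np.int64(-262), np.int64(0)), (np.int64(608), np.int64(-274), np.int64(1))]
206 [(np.int64(586), np.int64(157), np.int64(26)), (np.int64(574), np.int64(96), np.int64(116)), (np.int64(573), np.int64(51), np.int64(120)), (np.int64(573), np.int64(
[... 4704 characters left out ...]
nt64(3)), (np.int64(426), np.int64(-118), np.int64(51)), (np.int64(426), np.int64(-212), np.int64(21)), (np.int64(426), np.int64(-236), np.int64(-1)), (np.int64(426), np.int64(-253), np.int64(0)), (np.int64(426), np.int64(-263), np.int64(6))]
264 [(np.int64(414), np.int64(158), np.int64(-3)), (np.int64(414), np.int64(98), np.int64(2)), (np.int64(414), np.int64(50), np.int64(2)), (np.int64(414), np.int64(5), np.int64(6)), (np.int64(414), np.int64(-37), np.int64(3)), (np.int64(414), np.int64(-126), np.int64(5)), (np.int64(414), np.int64(-216), np.int64(4)), (np.int64(414), np.int64(-235), np.int64(0)), (np.int64(414), np.int64(-255), np.int64(-7)), (np.int64(414), np.int64(-265), np.int64(0))]
```

View pics/topc.png

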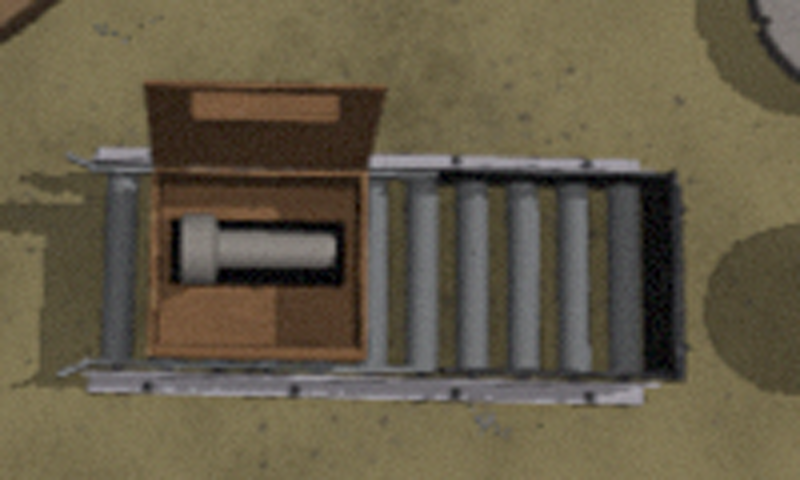

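View pics/scenec.png

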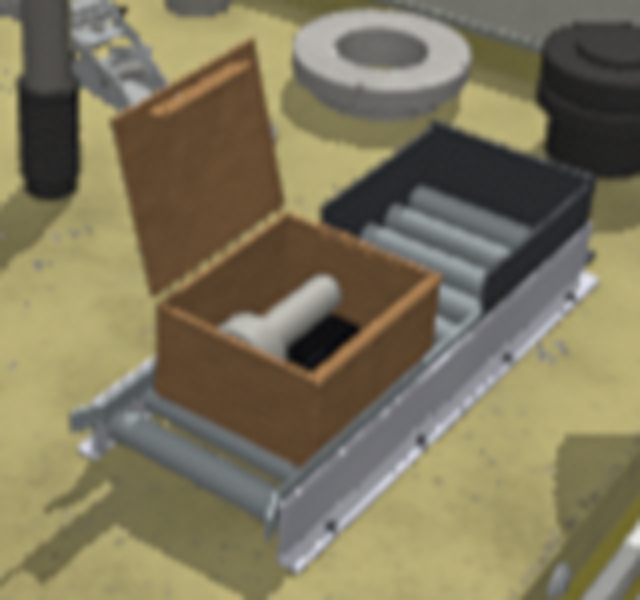

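The crops show the open carton with a bolt in it. Its rim corners in the top crop are at (157,172), (367,173), (367,357) and (150,357). The end stop's outer top corners are at about (675,173) and (683,380).

```bash
cat >> h.py <<'E'
def ray(n,u,v,z):
    c,f=cam(n); T=np.linalg.inv(np.array(c['view']))
    d=T[:3,:3]@np.array([(u-c['cx'])/f,(v-c['cy'])/f,1]); o=T[:3,3]
    return o+d*(z-o[2])/d[2]
E
python3 - <<'E'
from h import *
np.set_printoptions(precision=4,suppress=True)
tc=lambda a,b,z: ray('top',275+(a-1.5)/4,165+(b-1.5)/4,z)
sc=lambda a,b,z: ray('scene',270+(a-1.5)/4,145+(b-1.5)/4,z)
print('carton TF LF LN TN',*[tc(*q,.110) for q in((157,172),(367,173),(367,357),(150,357))])
print('stop F N',tc(675,173,.088),tc(683,380,.088))
print('flange', tc(100,150,0.0),tc(640,162,.0),tc(88,392,0),tc(642,402,.0))
print('lid top', tc(145,84,.238),tc(388,88,.238))
print('scene carton TF LF LN TN',*[sc(*q,.110) for q in((158,300),(288,215),(438,275),(318,378))])
print('stop F N',sc(437,126,.088),sc(594,182,.088))
print('scene lid',sc(115,122,.235),sc(255,42,.235))
# cloud fits
for n in('top','scene'):
    P=np.load(n+'.npy').reshape(-1,3)
    def box(x,y,z): return P[(P[:,0]>x[0])&(P[:,0]<x[1])&(P[:,1]>y[0])&(P[:,1]<y[1])&(P[:,2]>z[0])&(P[:,2]<z[1])]
    L=box((.55,.68),(0,.1),(.13,.28)); c,s,v=(lambda m,Q:(m,*np.linalg.svd(Q-m)[1:]))(L.mean(0),L)
    nrm=v[2]*np.sign(v[2][0]); print(n,'lid',c,'n',nrm,'z99',np.percentile(L[:,2],99.5),'y',np.percentile(L[:,1],[1,99]))
    print('trail face', *[np.median(box((x,x+.02),(.09,.14),(.055,.1))[:,1]) for x in(.45,.48,.51,.53)])
    N=box((.40,.455),(-.22,-.1),(.0,.08)) 
    F=box((.40,.45),(-.0,.1),(.056,.1)); print('near faces',len(N),np.percentile(F[:,0],[5,50]) if len(F) else 0)
E
```

```text
carton TF LF LN TN [0.57   0.1265 0.11  ] [ 0.5692 -0.019   0.11  ] [ 0.4431 -0.0171  0.11  ] [0.4432 0.1304 0.11  ]
stop F N [ 0.5718 -0.2385  0.088 ] [ 0.4275 -0.2373  0.088 ]
flange [0.6015 0.1761 0.    ] [ 0.5918 -0.2383  0.    ] [0.4181 0.1828 0.    ] [ 0.4106 -0.232   0.    ]
lid top [0.6076 0.1276 0.238 ] [ 0.6049 -0.0211  0.238 ]
scene carton TF LF LN TN [0.5748 0.1252 0.11  ] [ 0.5658 -0.0142  0.11  ] [ 0.4433 -0.0144  0.11  ] [0.4458 0.1297 0.11  ]
stop F N [ 0.5646 -0.229   0.088 ] [ 0.426  -0.2275  0.088 ]
scene lid [0.6062 0.129  0.235 ] [ 0.6016 -0.0166  0.235 ]
top lid [0.5913 0.0504 0.1983] n [ 0.9831 -0.0127 -0.1826] z99 0.2388139867579175 y [0.0011 0.0981]
trail face 0.12767222000990347 0.10303139836706057 0.10138896769226204 0.10144381604840282
near faces 528 [0.435  0.4375]
scene lid [0.5924 0.0525 0.1867] n [ 0.9771 -0.0153 -0.212 ] z99 0.23826515214886793 y [0.0011 0.099 ]
trail face 0.13174869593279792 0.13105620699342302 0.12961729927994636 0.12986628484030027
near faces 531 [0.4419 0.4437]
```

```bash
cat >> h.py <<'E'
R=np.array([[-1,0,0],[0,1,0],[0,0,-1.]])
E
python3 - <<'E'
from h import *
np.set_printoptions(precision=4,suppress=True)
for p in ([.4,-.45,.35],[.42,.2,.35],[.509,.195,.35],[.64,-.16,.34]): print(robot.ik(p,R))
robot.goto([.4,-.45,.35],R); robot.move_gripper(0)
robot.goto([.42,.2,.35],R)
robot.servo_line([.509,.19,.25],R,.25); 
robot.servo_line([.509,.19,.076],R,.15)
robot.dwell(.2); f0=np.array(robot.read_force()); print(robot.read_position(),f0)
robot.servo_line([.5055,-.02,.076],R,.08); print(robot.read_force()-f0)
y=-.02
while y>-.085:
    y-=.004; robot.servo_line([.505,y,.076],R,.03); f=robot.read_force()-f0
    print(round(y,4),f,robot.read_position()[1])
    if f[1]>5: break
print(robot.read_t())
p,d=robot.grab_frame('top'); cv2.imwrite('pics/top2.png',cv2.resize(p[165:285,275:475,::-1],None,fx=4,fy=4,interpolation=cv2.INTER_CUBIC))
E
```

```text
[-29.7904  10.659    2.9761   0.     -82.3171 -60.2096]
[  49.8131   -3.265   -12.1224    0.      -81.1427 -139.8131]
[  41.5643    4.9535   -3.7449    0.      -81.3016 -131.5643]
[  2.866   16.5312   9.4076   0.     -82.8763 -92.866 ]
[0.5093 0.1903 0.0767] [0.7961 0.3416 0.0583]
[-1.781  -1.1826  0.4264]
-0.024 [-0.7624  0.0611  0.5106] -0.024218319114707804
-0.028 [-0.3962 -0.8643 -0.389 ] -0.028252669676947197
-0.032 [-0.2726 -0.8044 -0.2275] -0.032225014477401906
-0.036 [-1.2758  0.047   0.4656] -0.03621305655871173
-0.04 [-0.3884 -0.9706 -0.0217] -0.04019635762838683
-0.044 [-0.5531  0.3914  0.5054] -0.04420705276135378
-0.048 [-0.3094  0.2373  0.1585] -0.04819772075015717
-0.052 [-0.6375 -0.2211 -1.1142] -0.052193393212911866
-0.056 [-0.9842  0.2908 -0.1838] -0.05618970547376096
-0.06 [-0.6184  0.0435 -0.9136] -0.06020390281827541
-0.064 [-1.0017  0.0294 -0.6843] -0.06421296357742752
-0.068 [-1.1072  4.1688 -0.791 ] -0.06743385658564781
-0.072 [-5.8007 30.1029  4.3345] -0.06791274463852635
13.5667
```

View pics/top2.png

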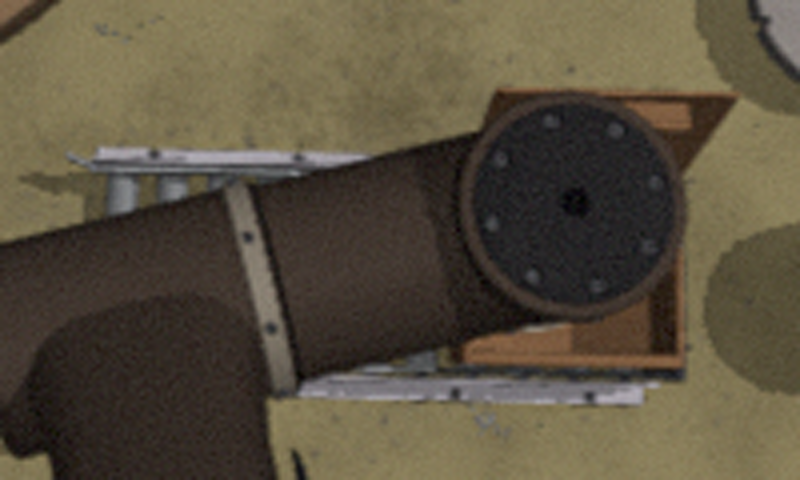

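```bash
python3 - <<'E'
from h import *
np.set_printoptions(precision=4,suppress=True)
robot.servo_line([.505,-.066,.076],R,.03)
p,d=robot.grab_frame('scene'); cv2.imwrite('pics/scene2.png',cv2.resize(p[145:295,270:470,::-1],None,fx=4,fy=4,interpolation=cv2.INTER_CUBIC))
print(robot.read_force(),robot.read_t())
P=cloud('scene',d).reshape(-1,3)
L=P[(P[:,0]>.53)&(P[:,0]<.68)&(P[:,1]>-.25)&(P[:,1]<-.06)&(P[:,2]>.13)&(P[:,2]<.28)]
L=L[L[:,0]>.56]
m=L.mean(0);v=np.linalg.svd(L-m)[2][2];print(m,v*np.sign(v[0]),np.percentile(L,[1,99],axis=0))
E
```

```text
[-0.1528  0.9255  0.2855] 14.0167
[ 0.5902 -0.111   0.1865] [ 0.9655 -0.0261 -0.259 ] [[ 0.5759 -0.1448  0.1343]
 [ 0.6051 -0.0849  0.2374]]
```

View pics/scene2.png

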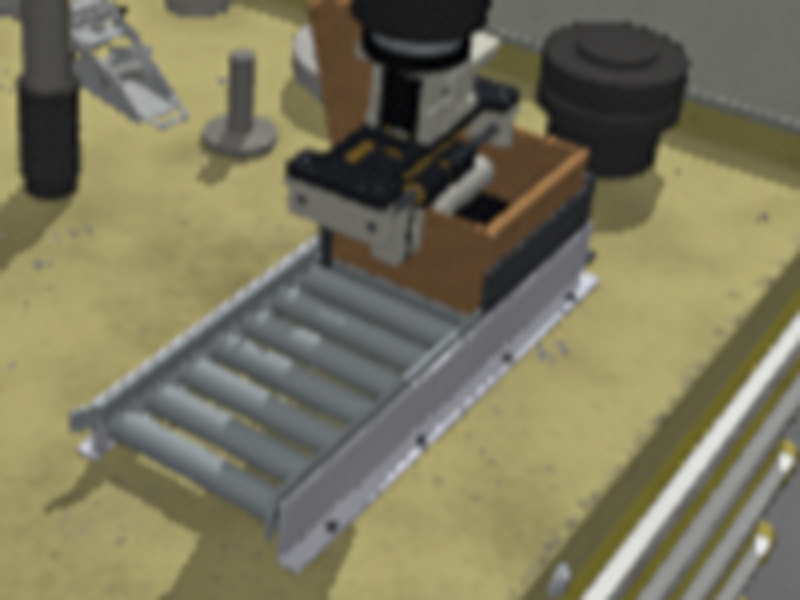

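The carton is home: its leading edge is against the stop at about (685,360) in the top crop. The trailing end is at y ≈ -0.078, and the lid is still open. Next I'll swing the lid over.

```bash
python3 - <<'E'
from h import *
np.set_printoptions(precision=3,suppress=True)
yc=-.153; hx,hz=.568,.114
robot.servo_line([.505,-.055,.076],R,.05)
robot.servo_line([.505,-.055,.36],R,.25)
robot.goto([.665,yc,.36],R)
robot.servo_line([.66,yc,.215],R,.15)
robot.dwell(.2); f0=np.array(robot.read_force()); print(robot.read_position(),f0,robot.read_t())
for th in [100,90,80,70,60,50,40,30,22,15,10]:
    a=np.radians(th); r=.112+.004*(90-th)/90
    x=hx-r*np.cos(a)+(.004+.0095*np.sin(a))*np.sin(a); z=hz+r*np.sin(a)+.004*np.cos(a)
    robot.servo_line([x,yc,z],R,.09 if th>95 else .07); f=robot.read_force()-f0
    print(th,np.array([x,z]),f)
    if np.linalg.norm(f)>12: break
print(robot.read_t())
p,d=robot.grab_frame('scene'); cv2.imwrite('pics/scene3.png',cv2.resize(p[145:295,270:470,::-1],None,fx=4,fy=4,interpolation=cv2.INTER_CUBIC))
E
```

```text
[ 0.66  -0.153  0.216] [-0.124 -0.164  0.665] 17.7583
100 [0.601 0.223] [-0.201  0.367 -0.594]
90 [0.581 0.226] [ 0.179  0.963 -0.864]
80 [0.562 0.225] [ 0.096 -0.215 -0.416]
70 [0.542 0.221] [ 0.625 -1.12  -1.088]
60 [0.522 0.214] [-0.233  0.617 -0.754]
50 [0.504 0.204] [0.907 0.441 0.418]
40 [0.487 0.19 ] [ 0.701  0.148 -1.027]
30 [0.473 0.175] [ 0.226 -0.392  0.011]
22 [0.464 0.161] [ 0.299 -0.054 -0.679]
15 [0.458 0.148] [-0.539  0.32  -0.043]
10 [0.455 0.138] [0.265 1.292 0.379]
22.7083
```

View pics/scene3.png

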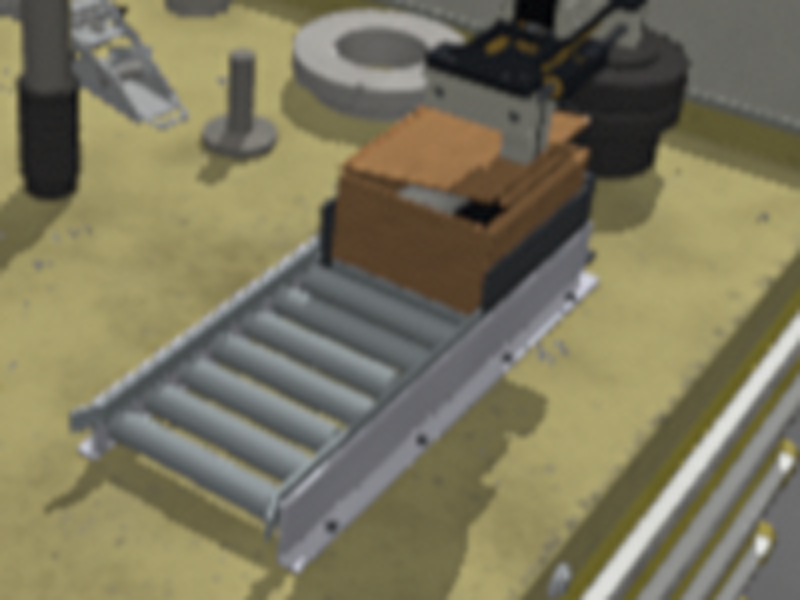

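The lid is almost shut, with the finger at about (525,150) near its front edge and the tab hanging at the rim. The carton is still home, so I'll press down now.

```bash
python3 - <<'E'
from h import *
np.set_printoptions(precision=3,suppress=True)
yc=-.153; f0=np.array([-.124,-.164,.665]); z=.136
while z>.1125:
    z-=.0015; robot.servo_line([.4525,yc,z],R,.02); f=robot.read_force()-f0
    print(round(z,4),round(robot.read_position()[2],4),f)
    if f[2]>25: break
robot.dwell(.2); print(robot.read_force()-f0, robot.read_t())
robot.servo_line([.4525,yc,.2],R,.08)
robot.servo_line([.43,yc+.0,.35],R,.2)
robot.goto([.4,.15,.35],R)
for n in('scene','top'):
    p,d=robot.grab_frame(n); cv2.imwrite(f'pics/{n}4.png',cv2.resize(p[145:295,270:470,::-1],None,fx=4,fy=4,interpolation=cv2.INTER_CUBIC))
    P=cloud(n,d).reshape(-1,3)
    for x in(.445,.47,.5,.53,.555):
        L=P[(abs(P[:,0]-x)<.01)&(abs(P[:,1]+.153)<.06)&(P[:,2]>.09)]; print(n,x,len(L),np.median(L[:,2]) if len(L) else 0)
print(robot.read_t())
E
```

```text
0.1345 0.1345 [0.231 0.571 0.502]
0.133 0.133 [0.142 0.154 1.622]
0.1315 0.1314 [-0.736  1.173  1.416]
0.13 0.1298 [-1.726 -0.887  1.907]
0.1285 0.1283 [-0.015  0.601 -0.48 ]
0.127 0.1269 [ 0.735 -0.132 -0.166]
0.1255 0.1254 [ 0.823 -0.034 -0.103]
0.124 0.1239 [ 0.385  0.311 -0.061]
0.1225 0.1224 [ 0.096  0.361 -0.223]
0.121 0.1211 [-0.064  0.76  -0.24 ]
0.1195 0.1195 [ 0.408  0.176 -1.098]
0.118 0.1179 [ 0.636 -0.017  0.342]
0.1165 0.1164 [0.871 0.538 0.404]
0.115 0.1153 [-0.864  0.295  4.889]
0.1135 0.1149 [-5.83   3.366 16.818]
0.112 0.1144 [-10.68    6.404  28.376]
[-9.179  5.954 29.084] 27.075
scene 0.445 261 0.11034922350105847
scene 0.47 139 0.12010954342759128
scene 0.5 141 0.11938635087712002
scene 0.53 128 0.11899796189706852
scene 0.555 127 0.11823109374376573
top 0.445 313 0.11968689209345884
top 0.47 311 0.11951956589371293
top 0.5 336 0.11882004082989284
top 0.53 317 0.11791574079310574
top 0.555 333 0.1177051792802295
30.5
```

View pics/scene4.png

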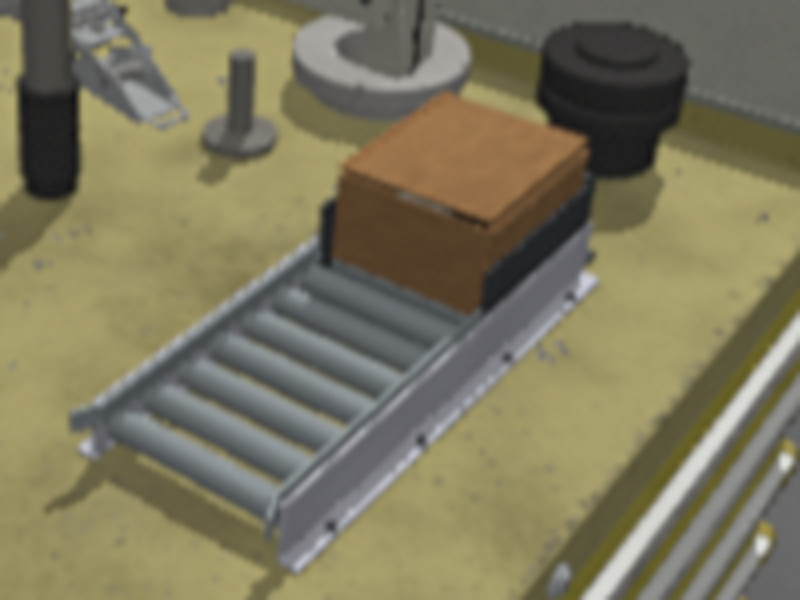

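View pics/top4.png

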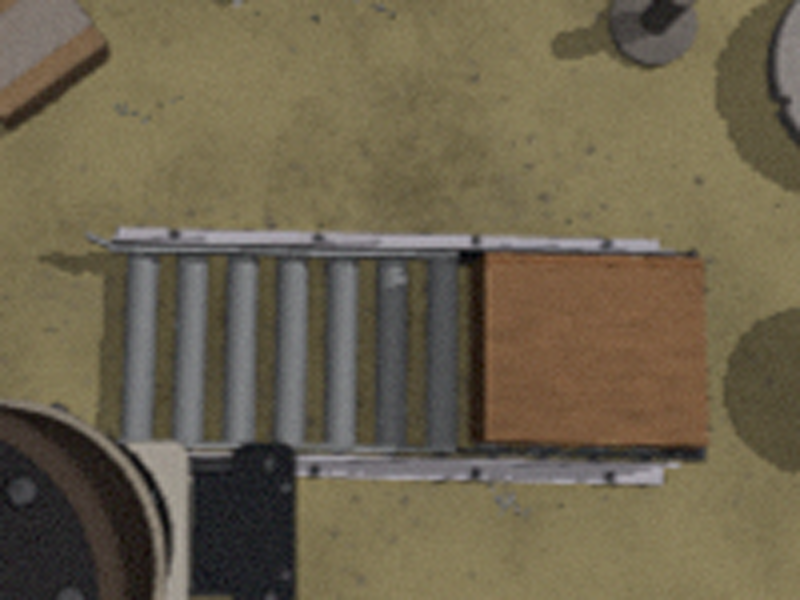

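The lid is shut with a slope of about 0.018 rad, so the tab has snapped in. As a last check I'll touch the trailing end gently to see that the carton is still home, since first contact was at y ≈ -0.0675.

```bash
python3 - <<'E'
from h import *
np.set_printoptions(precision=3,suppress=True)
robot.servo_line([.506,0.06,.2],R,.2); robot.servo_line([.506,.0,.076],R,.15)
robot.servo_line([.505,-.06,.076],R,.08); robot.dwell(.2); f0=np.array(robot.read_force()); y=-.063
while y>-.071:
    robot.servo_line([.505,y,.076],R,.03); f=robot.read_force()-f0; print(round(y,4),robot.read_position()[1],f)
    if f[1]>6: break
    y-=.001
robot.servo_line([.505,.03,.076],R,.1); robot.servo_line([.48,.08,.3],R,.2)
p,d=robot.grab_frame('top'); P=cloud('top',d).reshape(-1,3)
for x in(.445,.5,.555):
    L=P[(abs(P[:,0]-x)<.01)&(abs(P[:,1]+.16)<.05)&(P[:,2]>.09)]; print(x,len(L),np.median(L[:,2]))
print(robot.read_t())
E
```

```text
-0.063 -0.0630231513786601 [ 0.564 -0.845 -0.285]
-0.064 -0.06403626592854714 [-0.388  0.4    0.888]
-0.065 -0.06506516383418888 [-1.333  0.476  0.079]
-0.066 -0.06572677302627837 [-0.934  3.356  0.855]
-0.067 -0.06596888937532663 [-2.333  9.708  0.891]
0.445 258 0.1198231378209208
0.5 280 0.11906993648969155
0.555 279 0.11746681512676682
37.5667
```

Contact came 1.5 mm earlier than before. I'll push once more, lower and more firmly, to be sure the carton is seated.

```bash
python3 - <<'E'
from h import *
np.set_printoptions(precision=3,suppress=True)
robot.servo_line([.5055,.0,.07],R,.2)
robot.servo_line([.5055,-.062,.07],R,.08); robot.dwell(.1); f0=np.array(robot.read_force()); y=-.065
while y>-.073:
    robot.servo_line([.5055,y,.07],R,.03); f=robot.read_force()-f0; print(round(y,4),robot.read_position()[1],f)
    if f[1]>22: break
    y-=.001
robot.servo_line([.5055,-.04,.07],R,.06); robot.servo_line([.48,.06,.25],R,.25)
p,d=robot.grab_frame('top'); P=cloud('top',d).reshape(-1,3); cv2.imwrite('pics/top5.png',cv2.resize(p[190:270,370:470,::-1],None,fx=7,fy=7,interpolation=cv2.INTER_CUBIC))
for x in(.445,.5,.555):
    L=P[(abs(P[:,0]-x)<.01)&(abs(P[:,1]+.16)<.05)&(P[:,2]>.09)]; print(x,len(L),np.median(L[:,2]))
print(robot.read_t())
E
```

```text
-0.065 -0.06461047965983518 [-1.407  2.326 -0.218]
-0.066 -0.06487077097603039 [-2.963  8.169 -0.255]
-0.067 -0.06503124178036623 [-3.101 14.119  0.128]
-0.068 -0.06520783234820085 [-4.977 20.89   0.995]
-0.069 -0.06545621949621358 [-6.718 26.421  1.788]
0.445 260 0.11939565876640845
0.5 277 0.11905037645538497
0.555 268 0.1176745983891413
42.8833
```

View pics/top5.png

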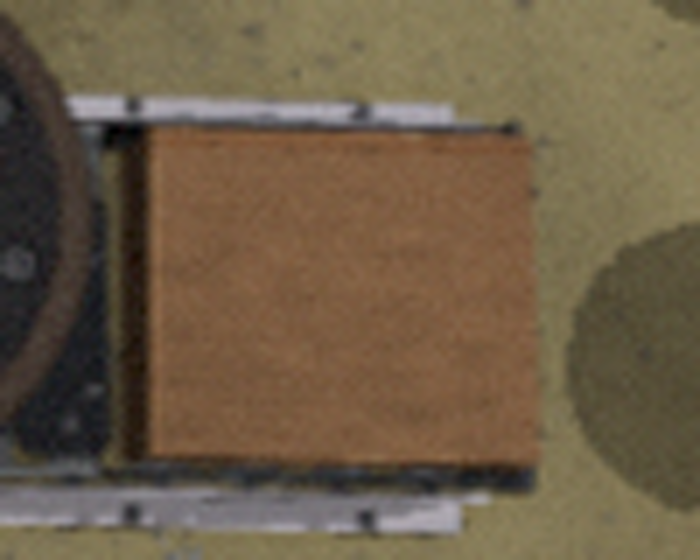

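```bash
python3 - <<'E'
from h import *
np.set_printoptions(precision=4,suppress=True)
t=lambda a,b,z: ray('top',370+(a-3)/7,190+(b-3)/7,z)
for q in((150,127,.118),(150,460,.118),(530,140,.118),(538,465,.118),(530,128,.118),(515,128,.085),(532,490,.088),(452,104,.0),(460,532,0)): print(q,t(*q))
# sub-pixel edges of the lid by colour
p=cv2.imread('pics/top5.png').astype(int); m=((p[:,:,2]-p[:,:,0])>38)
m[:, :130]=0
for lo in range(150,460,40):
    s=m[lo:lo+20]; L=np.median([np.where(r)[0].min() for r in s if r.any()]); H=np.median([np.where(r[:560])[0].max() for r in s])
    print(lo+10,L,H,t(L,lo+10,.118),t(H,lo+10,.118))
E
```

```text
(150, 127, 0.118) [ 0.5685 -0.0859  0.118 ]
(150, 460, 0.118) [ 0.4393 -0.0827  0.118 ]
(530, 140, 0.118) [ 0.5632 -0.2346  0.118 ]
(538, 465, 0.118) [ 0.4373 -0.2317  0.118 ]
(530, 128, 0.118) [ 0.568  -0.2349  0.118 ]
(515, 128, 0.085) [ 0.5723 -0.2388  0.085 ]
(532, 490, 0.088) [ 0.4276 -0.2379  0.088 ]
(452, 104, 0.0) [ 0.594  -0.2369  0.    ]
(460, 532, 0) [ 0.4092 -0.2324  0.    ]
160 147.0 559.0 [ 0.5555 -0.0844  0.118 ] [ 0.5553 -0.2456  0.118 ]
200 149.0 559.0 [ 0.5398 -0.0848  0.118 ] [ 0.5396 -0.2448  0.118 ]
240 148.5 559.0 [ 0.5241 -0.0842  0.118 ] [ 0.524  -0.2441  0.118 ]
280 149.0 559.0 [ 0.5085 -0.084   0.118 ] [ 0.5084 -0.2433  0.118 ]
320 148.0 559.0 [ 0.493  -0.0833  0.118 ] [ 0.4929 -0.2425  0.118 ]
360 149.0 559.0 [ 0.4776 -0.0833  0.118 ] [ 0.4775 -0.2418  0.118 ]
400 148.0 559.0 [ 0.4622 -0.0825  0.118 ] [ 0.4621 -0.241   0.118 ]
440 148.5 559.0 [ 0.4469 -0.0823  0.118 ] [ 0.4468 -0.2403  0.118 ]
```

```bash
python3 - <<'E'
from h import *
p,d=robot.grab_frame('scene'); cv2.imwrite('pics/scene5.png',cv2.resize(p[145:295,270:470,::-1],None,fx=4,fy=4,interpolation=cv2.INTER_CUBIC))
I={k:cv2.imread(f'pics/scene{k}.png',0) for k in(2,3,4,5)}
def sh(a,b,box):
    x0,y0,x1,y1=box; T=I[a][y0:y1,x0:x1]; S=I[b][y0:y1,x0:x1]
    try:
        c,W=cv2.findTransformECC(T,S,np.eye(2,3,dtype=np.float32),cv2.MOTION_TRANSLATION,(3,200,1e-5),None,5); return round(c,3),W[:,2].round(2)
    except cv2.error: return None
for box in((440,255,495,325),(320,240,350,280),(430,265,485,320),(470,180,600,330),(260,440,340,575)):
    print(box,[sh(2,k,box) for k in(3,4,5)])
E
```

```text
(440, 255, 495, 325) [(0.997, array([-0.06, -0.02], dtype=float32)), (0.997, array([-0.09,  0.04], dtype=float32)), (0.998, array([-0.01,  0.01], dtype=float32))]
(320, 240, 350, 280) [(1.0, array([-0.02, -0.01], dtype=float32)), (0.999, array([0.02, 0.03], dtype=float32)), (0.998, array([-0.04,  0.04], dtype=float32))]
(430, 265, 485, 320) [(0.99, array([0.17, 0.25], dtype=float32)), (0.989, array([-0.03,  0.07], dtype=float32)), (0.958, array([0.33, 0.26], dtype=float32))]
(470, 180, 600, 330) [(0.973, array([-0.7,  1. ], dtype=float32)), (0.823, array([-1.08,  2.75], dtype=float32)), (0.822, array([-1.08,  2.74], dtype=float32))]
(260, 440, 340, 575) [(0.529, array([ 2.19, -2.05], dtype=float32)), (0.566, array([ 2.61, -1.72], dtype=float32)), (0.551, array([ 2.45, -1.82], dtype=float32))]
```

The carton's corner has not moved since it was first pushed home (under 0.4 px in the enlarged view), so the contact offset comes from the fingers. The lid is holding shut.

```bash
python3 -c "
from rig import robot
print(robot.read_t(),robot.job_done())"
```

```text
the job is handed in; nothing more can be done
42.9333 None
```

The job is handed in at 42.9 s: the carton was pushed home against the end stop with its lid open, then the lid was swung over and pressed shut; it stayed down by itself (about 0.02 rad), with the carton still home.

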